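# Feed a slat to the end stop of a drilling jig with a push stick

## Task

Pick up the blue-handled push stick and use its nose to feed the pale slat along the guide channel of the drilling jig, past the orange spring finger and under the bridge, until the slat is pressed firmly but gently against the red sprung pad of the end stop, making it give just a little. Then draw the stick out of the channel and lay it flat, right way up, on the open bench clear of the jig, leaving the slat up against the stop's pad. Move the slat only with the stick, never with the fingers; do not overload the delicate stop or ram the jig, and leave the other things on the bench where they are.

Things in the scene. Friction and masses are not known exactly. Their poses are not given: they have to be found in the camera images.
- jig: Fixed drilling jig: grey board (x -130 to 230, y +-55, 20 mm thick; its top is the channel floor) with a channel 24 mm wide between dark fences 24 mm thick, 20 mm high, x 0 to 230. Origin on the bench under the middle of the channel mouth, x = feed direction, z up. Flared cheeks, as high, at the mouth (x -28 to 0, 52 mm apart outside); the board before them is bare.
- finger_tip (a point): Tip of the orange sprung finger, 13 mm high, in the jig's y+ fence 86 mm past the mouth. At rest it leaves about 16 mm of the channel free, on the y- side. It yields sideways as the slat passes, pinches it against the y- fence and makes it drag with roughly 5 to 10 N.
- bridge (a point): Middle of the top of the aluminium bridge over the channel, 125 mm past the mouth, 52 mm above the bench. It is 40 mm long along the channel and 12 mm thick, its underside 20 mm above the channel floor; a brass bush on it stands 8 mm higher.
- stop: End stop beyond the bridge: dark steel block 20 mm square, 24 mm high, front face 180 to 202 mm past the mouth; origin at the floor under that face, x = feed direction. A set screw holds a red pad before it, face an unmeasured 6 to 26 mm in front: feel for it. Stiff spring, 1 mm per 15 N; a weak pin (under 1 N) stands 3 mm out of it. Press 8 to 12 N beyond the drag; under 6 N does not seat, over 16 N damages.
- slat: Pale wooden slat 120 x 20 x 14 mm, about 40 g, origin at the centre of its underside, x along its length towards the stop. It lies on the channel floor with its front end some 17 to 37 mm inside the mouth and its tail outside, in front of the mouth.
- stick: Wooden push stick lying flat on the bench, 220 mm long overall, 120 g. Blue handle 100 x 22 x 40 mm (length, width, height); origin at the centre of the handle's underside, x towards the nose, z up. The nose is a straight bar 12 mm wide and 12 mm high, flush with the handle's underside, from x = 50 to x = 170 mm, with a black rubber end. Its centre of mass is 18 mm ahead of the origin. Grasp across the 22 mm width.
- stick_tip (a point): Centre of the front end face of the stick's nose, 6 mm above the stick's underside.
- spare_slat: Bystander, leave alone. Dark spare slat 120 x 20 x 14 mm, not part of the job; origin at the centre of its underside.
- offcut: Bystander, leave alone. Wooden offcut 35 x 45 x 25 mm; origin under its centre.
- caliper: Bystander, leave alone. Steel caliper lying flat, 200 mm long, 10 mm thick; origin near its middle, on the bench.
- mallet: Bystander, leave alone. Wooden mallet lying on its side, 64 mm high, head 110 mm wide, handle 200 mm long; origin on the bench under the join of head and handle.
- tape: Bystander, leave alone. Roll of paper tape, 100 mm across, 24 mm high; origin under its centre.
- tin: Bystander, leave alone. Red tin, 84 mm across, 110 mm high; origin under its centre.
- rosette: Bystander, leave alone. Carved rosette tile 90 x 90 x 25 mm; origin under its centre.
Mind the look-alikes: they are no part of the job. There is more than one size of the stick; the one meant has the size given above.

How it is judged:
By the outcome, as a careful person would: the job done as asked, in the order asked, and still so for the second after the job is handed in, with the robot touching nothing.
It also fails if it takes over 64 s, if anything falls off the work surface, if the arm or the gripper's body presses on something with over 40 N, if the wrist force passes 120 N, or if a joint passes its speed limit or range.

## Robot

A 6-joint arm with a two-finger parallel gripper is mounted at the origin on the work surface. World frame = base frame: x ahead of the robot, y to its left, z up, the work surface at z = 0. Lengths are in m, angles in rad, forces in N, time in s.
With the tool pointing down it reaches from about 0.35 to 0.775 m from the base axis. Payload 7.3 kg.
Tool frame: the origin (TCP) lies at the very end of the fingers, on their centre line; the grasp point (between the pads) lies 19 mm behind it (robot.pinch_z is the distance from the TCP to the grasp point, in m); z points along the fingers, y is the line along which they close (so a half turn about z gives the same grasp; the last joint's range is limited). The gripper opens to 92 mm and grips with 3 to 60 N. Pads are 19 mm wide; open, the fingers measure 130 mm over their backs; the gripper's body (75 mm by 190 mm) begins 47 mm behind the grasp point.
Start: joints at [1.01, 0.342, 1.524, -0, 1.275, -0.146], TCP at [0.212, 0.481, 0.202] pointing down, gripper open.
Joint ranges: [-2.53, 2.53], [-0.77, 2.02], [0.04, 2.7], [-1, 4.14], [0.28, 2.66], [-3.11, 3.11]. Speed limits (rad/s): [2.57, 2.57, 3.14, 3.14, 3.14, 3.14].

## Interface

Orientations are given as [roll, pitch, yaw] about the fixed x, y, z axes, in that order (R = Rz(yaw) Ry(pitch) Rx(roll)).
In Python, from cell import robot gives the robot as it stands.
- The arm moves only by the tool move_arm, never from a script. Its argument "motion" is a list of rows, each a list of 6 numbers: the shift along the tool's x, y, z in units of 0.1 m (1.0 is 0.1 m), then the turn, a rotation vector about the tool's x, y, z in units of pi rad (1.0 is pi rad). In form: [[dx, dy, dz, rx, ry, rz], ...]. A call has 1 to 12 rows; each row is the pose to reach, as a shift and turn from the pose commanded when the call began, along the tool's axes at that moment, turning the shorter way round; what a row does not reach only later rows make up. A row lasts 1/8 s, in which the tool goes at most 62.5 mm and 10.7 degrees, less where a joint would pass 70% of its speed; a pose out of reach is approached as far as the arm can. A call with a number of a shift or a turn outside -1 to 1 is refused whole. A call with a gripper value outside its range is refused whole. "fingers" is the opening, from -1 (shut) to 1 (fully open), set as the call begins (left out, the last holds). The fingers move at their own pace and stop on an object; "newtons" is the grip in N (left out, the last holds). Time passes only in rows, so rows that repeat a pose let the fingers close. It gives the time, the measured TCP pose, the force, the opening and the grip force at its end, in the units of the state.
- robot.observe(): the state, without advancing time (a new reading comes with each control period).
- robot.read_camera(name): name is "scene" or "top" or "wrist"; returns a dict with "image" (400x640x3 uint8, red, green, blue), "range_z" (400x640 float32, m along the optical axis (not along the pixel's ray), 0 where there is no reading), "vfov" (degrees; the focal length in pixels is half the picture's height over the tangent of half this angle, whatever the lens; pixels are square), "cx", "cy" (the principal point, pixels), "k1" (the pictures are not rectified: a ray, as slopes to the right and down, at radius r is drawn at 1 + k1 r^2 times it, then the intrinsics apply), "extrinsics" (4x4, takes a point from camera to world coordinates); the wrist camera has in their place "hand_eye" (4x4, takes a point from camera to tool coordinates, whose origin is the TCP and whose axes are the flange's). Camera axes: x right, y up, looking along -z (the intrinsics and any distortion apply to the point x, -y, -z); pixel columns grow to the right and rows downward; lengths in m; the calibration is good to about 2 mm. A picture is of the moment at which its call begins: read the wrist's pose just before it.
- robot.hand_in(): hands the job in; it is judged then, once.
The state is a dict: "time": time; "qpos": joint angles; "qvel": joint speeds; "joint_efforts": joint torques, N m; "tool_pos": TCP position; "tool_rot": TCP orientation; "contact_force": force on the tool from outside, world axes, zero at the start; "torque": the same for the moment, N m; "opening": finger opening in m; "grip_force": force on a finger pad.
Only numpy, scipy, OpenCV 4.12 (cv2) and the standard library are available. Lean on these libraries where they do the work, as an engineer would, in place of code of your own. Each camera call takes 0.05 s, during which the arm holds its last target. There are 200 camera calls.

## Working session

There is one attempt and no reset: what is moved stays moved. The work goes in short steps, Python scripts to look and compute and a tool call to move; the robot and the scene stay as the last step left them, time stands still between calls to the robot, and variables do not carry over. Pictures are saved under pics/ and viewed, at most 10 in all, crops included, and the job is handed in when it is done.

Besides the shell and the picture viewer there is one more tool, called after "Emit:" as name(argument=value, ...), one argument or row to a line, values as JSON. move_arm: Moves the arm, as the interface text tells. Shifts and turns lie within -1 to 1; 1 stands for 0.1 m of shift or pi rad of turn. Its arguments: {"type":"object","properties":{"motion":{"type":"array"},"fingers":{"type":"number"},"newtons":{"type":"number"}},"required":["motion"]}

```bash
ls; mkdir -p pics; cat > h.py <<'E'
import numpy as np, cv2
from cell import robot
from scipy.spatial.transform import Rotation as R
def cam(name):
    s=robot.observe(); c=robot.read_camera(name)
    if name=="wrist":
        T=np.eye(4); T[:3,:3]=R.from_euler('xyz',s['tool_rot']).as_matrix(); T[:3,3]=s['tool_pos']
        c['T']=T@np.array(c['hand_eye'])
    else: c['T']=np.array(c['extrinsics'])
    return c
def K(c):
    f=200/np.tan(np.radians(c['vfov'])/2); return np.array([[f,0,c['cx']],[0,f,c['cy']],[0,0,1.]])
def rays(c,px):
    px=np.array(px,float).reshape(-1,1,2)
    n=cv2.undistortPointsIter(px,K(c),np.array([c['k1'],0,0,0.]),None,None,(3,50,1e-9)).reshape(-1,2)
    return np.c_[n[:,0],-n[:,1],-np.ones(len(n))]
def pt(c,px,z=None):
    "world points: by depth, or on plane of height z"
    d=rays(c,px); px=np.array(px).reshape(-1,2); T=c['T']
    if z is None:
        s=np.array([np.median(c['range_z'][int(v)-1:int(v)+2,int(u)-1:int(u)+2]) for u,v in px])
    else: s=(z-T[2,3])/(d@T[:3,:3].T)[:,2]
    return (d*s[:,None])@T[:3,:3].T+T[:3,3]
def save(c,fn,box=None,k=1):
    im=c['image'][:,:,::-1]
    if box: im=im[box[1]:box[3],box[0]:box[2]]
    cv2.imwrite(fn,cv2.resize(im,None,fx=k,fy=k,interpolation=cv2.INTER_CUBIC))
def proj(c,P):
    P=(np.array(P).reshape(-1,3)-c['T'][:3,3])@c['T'][:3,:3]; P=P*[1,-1,-1]
    return cv2.projectPoints(P,np.zeros(3),np.zeros(3),K(c),np.array([c['k1'],0,0,0.]))[0].reshape(-1,2)
E
python3 - <<'E'
from h import *
c=cam('top'); save(c,'pics/top.png'); np.save('top.npy',c,allow_pickle=True)
c2=cam('scene'); save(c2,'pics/scene.png')
print({k:v for k,v in c.items() if k not in('image','range_z')}); print(robot.observe())
E
```

```text
pics
{'vfov': 49.545539889330726, 'cx': 309.85258869122, 'cy': 197.15898640431246, 'k1': 0.005798883985079086, 'extrinsics': array([[ 0.02275554,  0.98506833, -0.17065335,  0.23283608],
       [-0.9997279 ,  0.02154538, -0.00894021, -0.0446608 ],
       [-0.00512993,  0.17081035,  0.98529057,  1.77903149],
       [ 0.        ,  0.        ,  0.        ,  1.        ]]), 'T': array([[ 0.02275554,  0.98506833, -0.17065335,  0.23283608],
       [-0.9997279 ,  0.02154538, -0.00894021, -0.0446608 ],
       [-0.00512993,  0.17081035,  0.98529057,  1.77903149],
       [ 0.        ,  0.        ,  0.        ,  1.        ]])}
{'time': 0.1, 'qpos': array([ 1.01002655e+00,  3.42623073e-01,  1.52491968e+00,  2.13276535e-05,
        1.27542367e+00, -1.45998371e-01]), 'qvel': array([ 0.00018479, -0.00200405, -0.00362272, -0.00059013,  0.00090456,
       -0.00029703]), 'joint_efforts': array([ 2.69413751e-03, -4.31999516e+01, -2.44696534e+01,  7.20267836e-02,
        5.25200833e-02, -8.51030700e-05]), 'tool_pos': array([0.21132086, 0.48015203, 0.20153068]), 'tool_rot': array([-3.14023646e+00, -2.20035607e-04,  2.72681488e+00]), 'contact_force': array([-0.03789644,  0.24882846, -1.59153488]), 'torque': array([-0.01877722,  0.00781947, -0.05860831]), 'grip_force': 0.0, 'opening': 0.09187722306868452}
```

View pics/top.png

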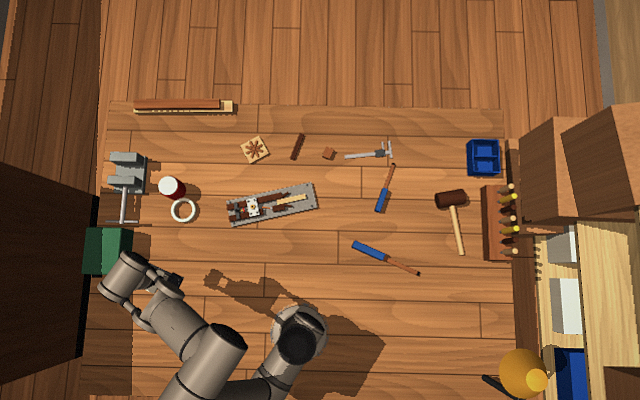

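View pics/scene.png

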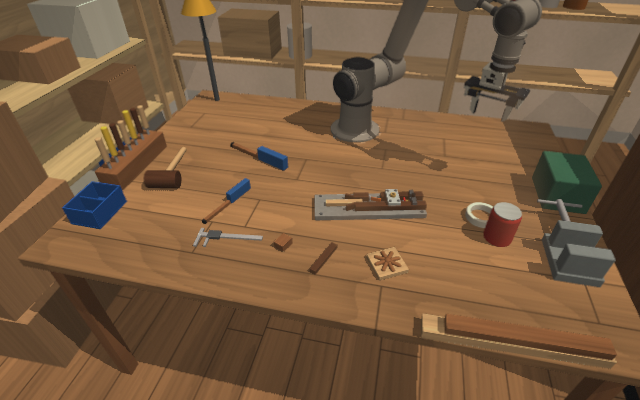

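Top view: the blue-handled candidates are stick A (handle about 382,200, nose end 393,165) and stick B (handle 371,250, nose end 419,273). The jig runs from (317,190) to (228,215) with its mouth at the right, and the pale slat is at (292,199). I'll measure both sticks in an enlarged crop.

```bash
python3 - <<'E'
from h import *
c=np.load('top.npy',allow_pickle=True).item()
a=c['image'][145:285,340:440,::-1]; b=c['image'][175:235,220:325,::-1]
A=cv2.resize(a,None,fx=4,fy=4,interpolation=cv2.INTER_CUBIC); 
B=cv2.resize(b,None,fx=3.7,fy=3.7,interpolation=cv2.INTER_CUBIC)
o=np.zeros((560,800,3),np.uint8); o[:560,:400]=A; o[:B.shape[0],405:405+B.shape[1]]=B
cv2.imwrite('pics/c1.png',o)
im=c['image'].astype(int); m=((im[:,:,2]>im[:,:,0]+40)&(im[:,:,2]>90)).astype(np.uint8); m[:,:340]=0;m[:,435:]=0
n,l,st,ce=cv2.connectedComponentsWithStats(m)
for i in range(1,n):
    if st[i,4]>20:
        ys,xs=np.nonzero(l==i); r=cv2.minAreaRect(np.c_[xs,ys].astype(np.float32)); P=pt(c,cv2.boxPoints(r)); 
        print(st[i],ce[i],pt(c,[ce[i]],0.04), pt(c,[ce[i]]),pt(c,cv2.boxPoints(r),0.04).round(3).tolist())
E
```

```text
[375 188  13  24 126] [381.01587302 199.35714286] [[ 0.53129741 -0.31829653  0.04      ]] [[ 0.53118393 -0.31819249  0.04066118]] [[0.489, -0.292, 0.04], [0.581, -0.324, 0.04], [0.574, -0.344, 0.04], [0.482, -0.312, 0.04]]
[352 241  33  19 233] [368.31759657 250.09012876] [[ 0.32512791 -0.26666464  0.04      ]] [[ 0.32445384 -0.26504319  0.05270137]] [[0.337, -0.2, 0.04], [0.363, -0.211, 0.04], [0.313, -0.333, 0.04], [0.287, -0.321, 0.04]]
```

View pics/c1.png

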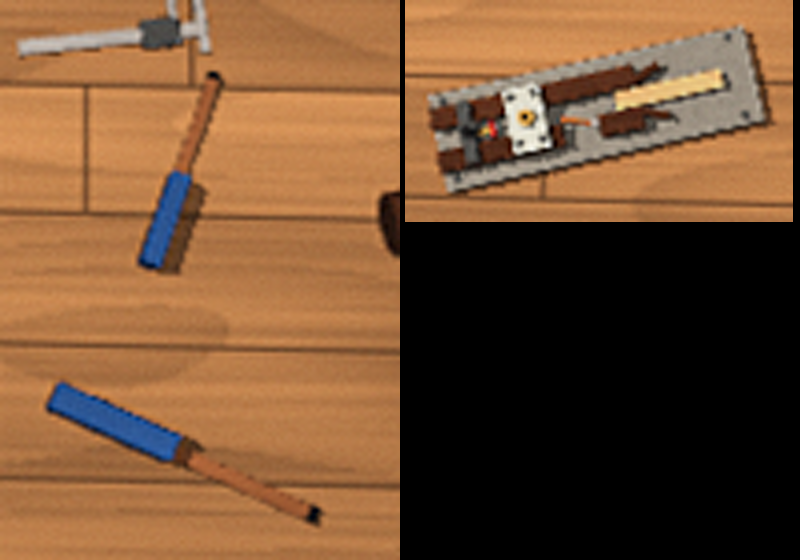

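Stick A's handle measures about 97 x 21 mm with its top at 40 mm, so it is the right one. B is 132 x 28 x 53 mm, an oversized decoy. Next I move towards the jig and stick, looking from the wrist on the way.

Emit:
move_arm(
  motion=[
    [-0.33, -0.31, -0.3, 0, 0, 0],
    [-0.67, -0.63, -0.6, 0, 0, 0],
    [-1, -0.94, -1, 0, 0, 0],
    [-1, -0.94, -1, 0, 0, 0],
  ],
)

```text
time: 0.6
tool_pos: [0.2669, 0.3531, 0.3049]
tool_rot: [3.136, 0.003, 2.723]
contact_force: [0.3, 0.3, -0.2]
opening: 0.0918
grip_force: 0.0
```

Emit:
move_arm(
  motion=[
    [-0.33, -0.31, 0, 0, 0, 0],
    [-0.67, -0.63, 0, 0, 0, 0],
    [-1, -0.94, 0, 0, 0, 0],
    [-1, -0.94, 0, 0, 0, 0],
  ],
)

```text
time: 1.1
tool_pos: [0.3192, 0.2263, 0.3011]
tool_rot: [-3.14, -0.001, 2.723]
contact_force: [0.5, 0.2, -0.1]
opening: 0.0917
grip_force: 0.0
```

Emit:
move_arm(
  motion=[
    [-0.33, -0.31, 0, 0, 0, 0],
    [-0.67, -0.63, 0, 0, 0, 0],
    [-1, -0.94, 0, 0, 0, 0],
    [-1, -0.94, 0, 0, 0, 0],
  ],
)

```text
time: 1.6
tool_pos: [0.3731, 0.1007, 0.3012]
tool_rot: [-3.141, -0.002, 2.724]
contact_force: [-1.3, 0.2, 0.7]
opening: 0.0917
grip_force: 0.0
```

```bash
python3 - <<'E'
from h import *
c=cam('wrist'); save(c,'pics/w1.png'); np.save('w1.npy',c,allow_pickle=True)
s=robot.observe(); print(s['time'],s['tool_pos'],s['tool_rot'],c['T'],c['vfov'],c['k1'])
t=np.load('top.npy',allow_pickle=True).item()
# jig board corners (tail-right first), stick A
q=[(310.5,182.6),(318.6,208),(226.8,201.2),(232.2,226.4)]
print(pt(t,q,0.02).round(3))
print(pt(t,[(393.5,163.8),(389,175)],0.012).round(3),pt(t,[(389,175),(387.5,178),(391,169)]).round(4))
E
```

```text
1.65 [0.37248789 0.10186359 0.30128316] [-3.14153305e+00 -2.00435289e-03  2.72496225e+00] [[ 0.4064333  -0.88248738 -0.23670235  0.30941869]
 [ 0.91367949  0.39218003  0.10669872  0.12865229]
 [-0.00133034 -0.25963599  0.96570564  0.48392676]
 [ 0.          0.          0.          1.        ]] 58.68315784494894 -0.003148384172137062
[[ 0.599 -0.03   0.02 ]
 [ 0.493 -0.066  0.02 ]
 [ 0.513  0.313  0.02 ]
 [ 0.41   0.285  0.02 ]]
[[ 0.688 -0.376  0.012]
 [ 0.64  -0.356  0.012]] [[ 0.6393 -0.356   0.0146]
 [ 0.6279 -0.3509  0.0075]
 [ 0.6656 -0.365   0.0125]]
```

View pics/w1.png

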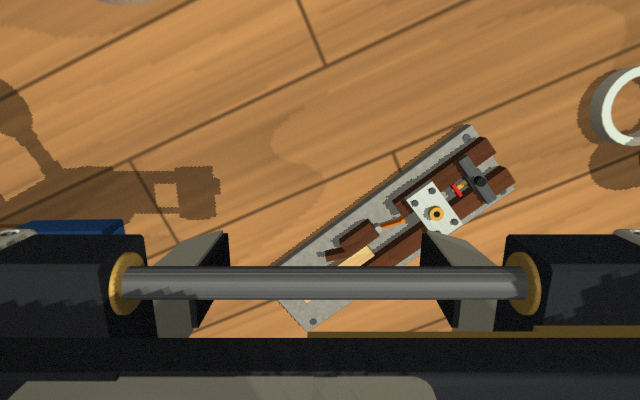

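Wrist view: the jig is ahead of the gripper, with the stop and its red pad at (460,188), the bridge bush at (436,213) and the orange finger at (390,224). The stick's nose top measures about 12 mm and its tip lies 167 mm from the handle centre, so it is the right stick and the right way up. I go above it.

Emit:
move_arm(
  motion=[
    [-0.33, -0.32, 0, 0, 0, 0],
    [-0.67, -0.64, 0, 0, 0, 0],
    [-1, -0.96, 0, 0, 0, 0],
    [-1, -0.96, 0, 0, 0, 0],
  ],
)

```text
time: 2.15
tool_pos: [0.426, -0.0267, 0.3012]
tool_rot: [3.141, -0.002, 2.725]
contact_force: [-0.4, 1.3, -0.1]
opening: 0.0914
grip_force: 0.0
```

Emit:
move_arm(
  motion=[
    [-0.33, -0.32, 0, 0, 0, 0],
    [-0.67, -0.64, 0, 0, 0, 0],
    [-1, -0.96, 0, 0, 0, 0],
    [-1, -0.96, 0, 0, 0, 0],
  ],
)

```text
time: 2.65
tool_pos: [0.4791, -0.1544, 0.301]
tool_rot: [3.141, -0.002, 2.726]
contact_force: [-0.9, -0.3, -0.2]
opening: 0.0917
grip_force: 0.0
```

Emit:
move_arm(
  motion=[
    [-0.33, -0.32, 0.1, 0, 0, 0.055],
    [-0.67, -0.64, 0.2, 0, 0, 0.11],
    [-1, -0.96, 0.3, 0, 0, 0.165],
    [-1, -0.96, 0.4, 0, 0, 0.22],
    [-1, -0.96, 0.5, 0, 0, 0.275],
    [-1, -0.96, 0.6, 0, 0, 0.33],
    [-1, -0.96, 0.7, 0, 0, 0.385],
    [-1, -0.96, 0.8, 0, 0, 0.44],
    [-1, -0.96, 0.9, 0, 0, 0.495],
    [-1, -0.96, 0.9, 0, 0, 0.55],
    [-1, -0.96, 0.9, 0, 0, 0.605],
    [-1, -0.96, 0.9, 0, 0, 0.66],
  ],
)

```text
time: 4.15
tool_pos: [0.5318, -0.2792, 0.2122]
tool_rot: [-3.14, -0.001, 0.65]
contact_force: [-0.0, -0.7, 0.5]
opening: 0.0915
grip_force: 0.0
```

Emit:
move_arm(
  motion=[
    [0, 0, 0, 0, 0, 0.055],
    [0, 0, 0, 0, 0, 0.11],
    [0, 0, 0, 0, 0, 0.165],
    [0, 0, 0, 0, 0, 0.22],
    [0, 0, 0, 0, 0, 0.275],
    [0, 0, 0, 0, 0, 0.32],
    [0, 0, 0, 0, 0, 0.32],
  ],
)

```text
time: 5.03
tool_pos: [0.5317, -0.2799, 0.2122]
tool_rot: [-3.141, 0.0, -0.348]
contact_force: [-0.5, 0.0, -0.2]
opening: 0.0921
grip_force: 0.0
```

```bash
python3 - <<'E'
from h import *
c=cam('wrist'); save(c,'pics/w2.png'); np.save('w2.npy',c,allow_pickle=True)
s=robot.observe(); print(s['time'],s['tool_pos'],s['tool_rot'],s['qpos'])
im=c['image'].astype(int); m=((im[:,:,2]>im[:,:,0]+40)&(im[:,:,2]>90)).astype(np.uint8)
n,l,st,ce=cv2.connectedComponentsWithStats(m)
for i in range(1,n):
    if st[i,4]>200:
        v,u=np.nonzero(l==i); P=pt(c,np.c_[u,v]); k=abs(P[:,2]-.04)<.004; r=cv2.minAreaRect(P[k,:2].astype(np.float32)*1000); print(st[i],k.sum(),r,np.median(P[k,2]))
E
```

```text
5.075 [ 0.5316163  -0.28044066  0.21221544] [-3.14078509e+00  2.81595472e-04 -3.46759638e-01] [-6.13284598e-01  4.77059497e-01  1.28464879e+00  7.17864526e-04
  1.38036877e+00  1.30413543e+00]
[ 350  104   24   99 2111] 2094 ((535.3339233398438, -321.5768127441406), (21.5374755859375, 98.43539428710938), 70.88228607177734) 0.0399396808860788
```

View pics/w2.png

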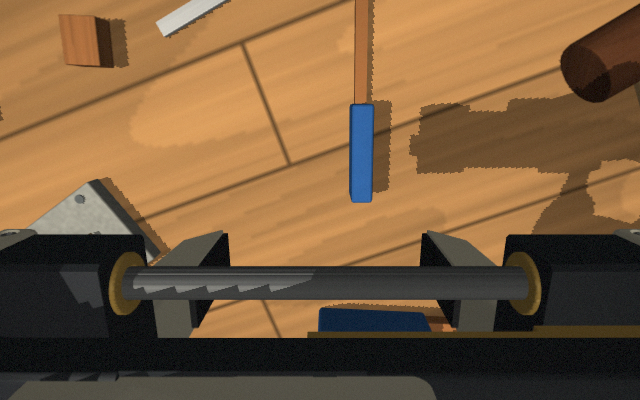

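Close view: the blue handle at (362,153) has its centre at (0.535,-0.322) and its yaw is -0.334. The offcut (85,40), caliper and mallet are clear of the fingers. I descend and grasp 15 mm ahead of the handle centre.

Emit:
move_arm(
  motion=[
    [0.16, 0.18, 0.3, 0, 0, -0.004],
    [0.325, 0.373, 0.7, 0, 0, -0.004],
    [0.325, 0.373, 1, 0, 0, -0.004],
    [0.325, 0.373, 1, 0, 0, -0.004],
  ],
)

```text
time: 5.58
tool_pos: [0.5475, -0.3271, 0.1094]
tool_rot: [-3.139, 0.006, -0.337]
contact_force: [-0.1, -0.1, 0.2]
opening: 0.092
grip_force: 0.0
```

Emit:
move_arm(
  motion=[
    [0, 0, 0.3, 0, 0, 0],
    [0, 0, 0.6, 0, 0, 0],
    [0, 0, 0.85, 0, 0, 0],
    [0, 0, 1, 0, 0, 0],
    [0, 0, 1, 0, 0, 0],
    [0, 0, 1, 0, 0, 0],
  ],
)

```text
time: 6.32
tool_pos: [0.5496, -0.3296, 0.0137]
tool_rot: [3.141, -0.002, -0.339]
contact_force: [-0.5, -0.0, -0.4]
opening: 0.092
grip_force: 0.0
```

```bash
python3 - <<'E'
from h import *
s=robot.observe(); print(s['time'],s['tool_pos'],s['tool_rot'],s['contact_force'])
E
```

```text
6.325 [ 0.54957463 -0.32960247  0.01367388] [ 3.14094065e+00 -2.42634915e-03 -3.38905280e-01] [-0.4552969  -0.02217948 -0.44725416]
```

Emit:
move_arm(
  motion=[
    [0, -0.03, 0.04, 0, 0, 0.002],
    [0, -0.03, 0.075, 0, 0, 0.002],
    [0, -0.03, 0.075, 0, 0, 0.002],
  ],
)

```text
time: 6.7
tool_pos: [0.5494, -0.3261, 0.0043]
tool_rot: [-3.141, 0.001, -0.346]
contact_force: [0.5, -0.5, -0.0]
opening: 0.0915
grip_force: 0.0
```

Emit:
move_arm(
  motion=[
    [0, 0, 0, 0, 0, 0],
    [0, 0, 0, 0, 0, 0],
    [0, 0, 0, 0, 0, 0],
    [0, 0, 0, 0, 0, 0],
    [0, 0, 0, 0, 0, 0],
    [0, 0, 0, 0, 0, 0],
  ],
  fingers=-1,
  newtons=45,
)

```text
time: 7.45
tool_pos: [0.5496, -0.3263, 0.0046]
tool_rot: [-3.142, -0.0, -0.346]
contact_force: [-0.3, 0.3, 0.9]
opening: 0.0362
grip_force: 0.0
```

```bash
python3 - <<'E'
from h import *
s=robot.observe(); print(s['time'],s['tool_pos'],s['tool_rot'],s['contact_force'],s['opening'],s['grip_force'])
# jig refinement from w1 wrist: grey board-top points
c=np.load('w1.npy',allow_pickle=True).item()
v,u=np.mgrid[0:400,0:640]; P=pt(c,np.c_[u.ravel(),v.ravel()][:, :]) if 0 else None
d=rays(c,np.c_[u.ravel(),v.ravel()]); P=(d*c['range_z'].ravel()[:,None])@c['T'][:3,:3].T+c['T'][:3,3]
a=1.81; D=np.array([np.cos(a),np.sin(a)]); N=np.array([-D[1],D[0]]); O=np.array([.516,.077])
q=np.c_[(P[:,:2]-O)@D,(P[:,:2]-O)@N,P[:,2]]
vis=(v.ravel()<225)
def rep(name,k): print(name,k.sum(),np.percentile(q[k],[2,50,98],axis=0).round(4).tolist())
b=vis&(abs(q[:,1])<.08)&(q[:,0]<.27)&(q[:,0]>-.2)
k=b&(abs(q[:,2]-.02)<.003)
for nm,sg in(('y+',1),('y-',-1)):
    e=[]
    for x0 in np.arange(0.0,.22,.02):
        kk=k&(abs(q[:,0]-x0)<.01)
        if kk.sum()>20: e.append((round(x0,2),round(sg*np.percentile(sg*q[kk,1],99.0),4)))
    print(nm,e)
print('far end',np.percentile(q[k,0],99.8))
k=b&(abs(q[:,2]-.052)<.003); rep('bridge',k)
r=cv2.minAreaRect(P[k,:2].astype(np.float32)*1000); print(r)
k=b&(q[:,0]>.17)&(abs(q[:,1])<.012)&(abs(q[:,2]-.044)<.003); rep('stop',k)
im=c['image'].reshape(-1,3).astype(int); k=b&(im[:,0]>150)&(im[:,1]<70)&(im[:,2]<70); rep('red',k)
E
```

```text
7.45 [ 0.54961477 -0.32634121  0.00458049] [-3.14151960e+00 -1.30783538e-05 -3.45679644e-01] [-0.34767928  0.29819033  0.85284021] 0.036247984149186716 0.0
y+ [(np.float64(0.02), np.float64(0.0496)), (np.float64(0.04), np.float64(0.0499)), (np.float64(0.06), np.float64(0.0499)), (np.float64(0.08), np.float64(0.0498)), (np.float64(0.1), np.float64(0.0502)), (np.float64(0.12), np.float64(0.0505)), (np.float64(0.14), np.float64(0.0506)), (np.float64(0.16), np.float64(0.0505)), (np.float64(0.18), np.float64(0.0506)), (np.float64(0.2), np.float64(0.0509))]
y- [(np.float64(0.02), np.float64(0.0353)), (np.float64(0.04), np.float64(0.0304)), (np.float64(0.06), np.float64(0.0108)), (np.float64(0.08), np.float64(-0.0085)), (np.float64(0.1), np.float64(-0.017)), (np.float64(0.12), np.float64(0.0308)), (np.float64(0.14), np.float64(-0.0527)), (np.float64(0.16), np.float64(-0.0583)), (np.float64(0.18), np.float64(-0.0586)), (np.float64(0.2), np.float64(-0.0581))]
far end 0.22961687111381807
bridge 1307 [[0.1062, -0.0332, 0.0492], [0.1315, 0.0065, 0.052], [0.195, 0.031, 0.0546]]
((483.8913879394531, 225.18807983398438), (72.0840835571289, 92.48905944824219), 14.177544593811035)
stop 85 [[0.1736, -0.0108, 0.0411], [0.1842, 0.0004, 0.0441], [0.2102, 0.0116, 0.0468]]
red 46 [[0.1638, -0.0165, 0.0198], [0.1658, -0.0044, 0.0372], [0.1705, 0.0049, 0.0388]]
```

Emit:
move_arm(
  motion=[
    [0, 0, 0, 0, 0, 0],
    [0, 0, 0, 0, 0, 0],
    [0, 0, 0, 0, 0, 0],
    [0, 0, 0, 0, 0, 0],
  ],
)

```text
time: 7.95
tool_pos: [0.5496, -0.3263, 0.0046]
tool_rot: [-3.142, 0.0, -0.346]
contact_force: [-0.8, -0.0, -0.4]
opening: 0.0217
grip_force: 45.0
```

Emit:
move_arm(
  motion=[
    [0, 0, -0.2, 0, 0, 0],
    [0, 0, -0.6, 0, 0, 0],
    [0, 0, -1, 0, 0, 0],
    [0, 0, -1, 0, 0, 0],
  ],
)

```text
time: 8.45
tool_pos: [0.5514, -0.3276, 0.1083]
tool_rot: [3.139, -0.007, -0.346]
contact_force: [0.4, -0.0, -1.0]
opening: 0.0214
grip_force: 45.0
```

Emit:
move_arm(
  motion=[
    [0.02, -0.08, 0, 0, 0, -0.057],
    [0.03, -0.16, 0, 0, 0, -0.115],
    [0.05, -0.24, 0, 0, 0, -0.172],
    [0.07, -0.32, 0, 0, 0, -0.23],
    [0.08, -0.4, 0, 0, 0, -0.287],
    [0.1, -0.48, 0, 0, 0, -0.344],
    [0.12, -0.56, 0, 0, 0, -0.402],
    [0.13, -0.64, 0, 0, 0, -0.459],
    [0.15, -0.72, 0, 0, 0, -0.517],
    [0.17, -0.8, 0, 0, 0, -0.574],
    [0.18, -0.9, 0, 0, 0, -0.631],
    [0.2, -0.97, 0, 0, 0, -0.689],
  ],
)

```text
time: 9.95
tool_pos: [0.6007, -0.241, 0.1029]
tool_rot: [-3.14, -0.002, 1.825]
contact_force: [0.2, -1.0, -1.3]
opening: 0.0215
grip_force: 45.0
```

Emit:
move_arm(
  motion=[
    [0, 0, 0, 0, 0, 0],
    [0, 0, 0, 0, 0, 0],
  ],
)

```text
time: 10.2
tool_pos: [0.6008, -0.2419, 0.1038]
tool_rot: [-3.141, -0.001, 1.815]
contact_force: [0.5, -1.5, -0.7]
opening: 0.0214
grip_force: 45.0
```

```bash
python3 - <<'E'
from h import *
c=cam('wrist'); save(c,'pics/w3.png'); np.save('w3.npy',c,allow_pickle=True)
s=robot.observe(); print(s['time'],s['tool_pos'],s['tool_rot'],s['opening'],s['grip_force'],s['contact_force'])
E
```

```text
10.25 [ 0.60089775 -0.24203214  0.10400701] [-3.14088169e+00 -6.27477486e-04  1.81577388e+00] 0.02173858523995311 44.97587263584137 [-0.38978168  0.94918806 -1.68298069]
```

View pics/w3.png

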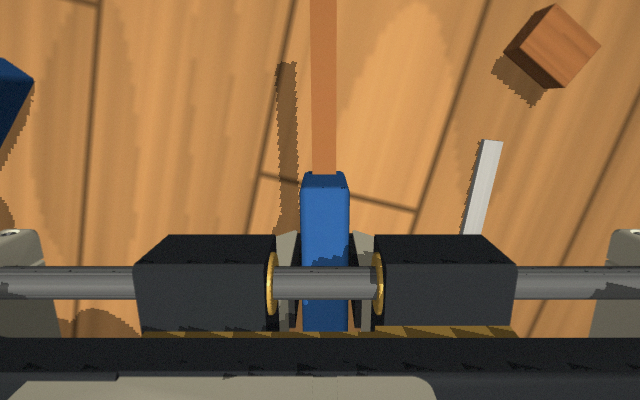

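Wrist view: the stick is held straight with its nose running up the picture at columns 310-337; the tip is out of view at the top. I check the jig mouth and slat from above, offset sideways.

Emit:
move_arm(
  motion=[
    [0.3, 0.1, -0.3, 0, 0, 0],
    [0.6, 0.3, -0.6, 0, 0, 0],
    [1, 0.5, -1, 0, 0, 0],
    [1, 0.5, -1, 0, 0, 0],
  ],
)

```text
time: 10.75
tool_pos: [0.6274, -0.1304, 0.2085]
tool_rot: [3.135, 0.003, 1.821]
contact_force: [0.2, -0.4, -1.5]
opening: 0.0217
grip_force: 45.0
```

Emit:
move_arm(
  motion=[
    [0.3, 0, 0, 0, 0, 0],
    [0.6, 0, 0, 0, 0, 0],
    [0.9, 0, 0, 0, 0, 0],
    [0.9, 0, 0, 0, 0, 0],
    [0.9, 0, 0, 0, 0, 0],
  ],
)

```text
time: 11.38
tool_pos: [0.603, -0.0466, 0.204]
tool_rot: [-3.141, 0.0, 1.817]
contact_force: [0.2, -1.3, -0.4]
opening: 0.0214
grip_force: 45.0
```

```bash
python3 - <<'E'
from h import *
c=cam('wrist'); save(c,'pics/w4.png'); np.save('w4.npy',c,allow_pickle=True)
s=robot.observe(); print(s['time'],s['tool_pos'],s['tool_rot'])
v,u=np.mgrid[0:400,0:640]; d=rays(c,np.c_[u.ravel(),v.ravel()]); P=(d*c['range_z'].ravel()[:,None])@c['T'][:3,:3].T+c['T'][:3,3]
a=1.8175; D=np.array([np.cos(a),np.sin(a)]); N=np.array([-D[1],D[0]]); O=np.array([.521,.0782])
q=np.c_[(P[:,:2]-O)@D,(P[:,:2]-O)@N,P[:,2]]; np.save('q4.npy',q)
b=(v.ravel()<228)&(abs(q[:,1])<.08)
k=b&(abs(q[:,2]-.02)<.004); print('floor z',np.median(q[k,2]))
for nm,h,w in(('board',.02,.08),('slat',.034,.02),('fence',.04,.045)):
    kk=b&(abs(q[:,2]-h)<.0035)&(abs(q[:,1])<w)
    for x0 in np.arange(-.14,.06,.02):
        e=kk&(abs(q[:,0]-x0)<.01)
        if e.sum()>20: print(nm,round(x0,2),e.sum(),np.percentile(q[e,1],[.7,99.3]).round(4))
    if kk.sum(): print(nm,'x range',np.percentile(q[kk,0],[.3,99.7]).round(4))
# stick yaw & offset in tool frame
T=np.eye(4)
k=(v.ravel()<165)&(abs(P[:,2]-(s['tool_pos'][2]-.0046+.012))<.004)&(u.ravel()>280)&(u.ravel()<360)
th=s['tool_rot'][2]; X=np.array([np.cos(th),np.sin(th)]);Y=np.array([np.sin(th),-np.cos(th)])
t=np.c_[(P[:,:2]-s['tool_pos'][:2])@X,(P[:,:2]-s['tool_pos'][:2])@Y]
for x0 in np.arange(.04,.12,.015):
    e=k&(abs(t[:,0]-x0)<.007)
    if e.sum(): print('nose',x0,np.percentile(t[e,1],[1,99]).round(4))
print(np.median(P[k,2]) if k.sum() else 0)
E
```

```text
11.425 [ 0.60311047 -0.0467936   0.20407753] [-3.14096773e+00  2.10605647e-04  1.81709815e+00]
floor z 0.020044346035582306
board -0.12 1606 [-0.0348  0.0533]
board -0.1 1678 [-0.035   0.0534]
board -0.08 1355 [-0.0342  0.0535]
board -0.06 1420 [-0.0345  0.0535]
board -0.04 1517 [-0.0347  0.0534]
board -0.02 1136 [-0.034   0.0539]
board 0.0 772 [-0.0341  0.0541]
board 0.02 162 [-0.0104  0.0539]
board x range [-0.1287  0.0172]
slat -0.1 62 [-0.0104  0.0092]
slat -0.08 442 [-0.0104  0.0095]
slat -0.06 465 [-0.0104  0.0094]
slat -0.04 495 [-0.0103  0.0093]
slat -0.02 522 [-0.0104  0.019 ]
slat 0.0 589 [-0.0104  0.0168]
slat 0.02 154 [-0.0104  0.0115]
slat x range [-0.0922  0.0149]
fence -0.02 425 [-0.033   0.0318]
fence 0.0 904 [-0.0351  0.0346]
fence 0.02 258 [-0.0352  0.0349]
fence x range [-0.0277  0.0136]
nose 0.04 [-0.0064  0.005 ]
nose 0.055 [-0.0063  0.0049]
nose 0.07 [-0.0067  0.0049]
nose 0.08499999999999999 [-0.0065  0.0051]
nose 0.1 [-0.0068  0.005 ]
nose 0.11499999999999999 [-0.0067  0.0049]
0.21149276151053256
```

View pics/w4.png

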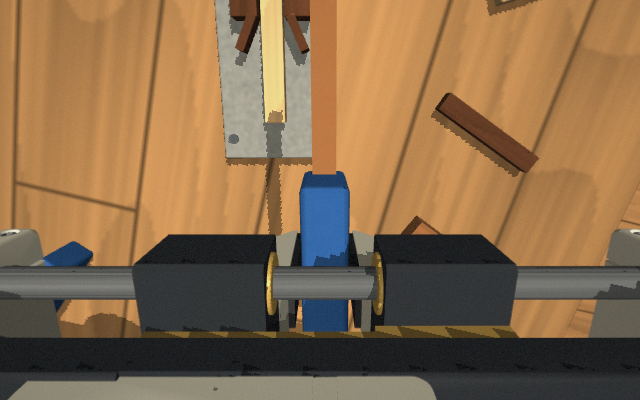

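The wrist view shows the slat at columns 262-285 with its tail at row 122, the cheeks at (243,30) and (303,30), and the jig mouth above. The numbers agree with the given sizes: floor 0.020, fence ±35 mm, tail at jig x = -92 mm, so the front is at +27.5 mm. The nose is straight in the grip. I bring the stick behind the slat and lower it.

Emit:
move_arm(
  motion=[
    [-0.3, -0.15, 0, 0, 0, 0],
    [-0.6, -0.3, 0, 0, 0, 0],
    [-1, -0.468, 0, 0, 0, 0],
    [-1, -0.468, 0, 0, 0, 0],
  ],
)

```text
time: 11.92
tool_pos: [0.5816, -0.1581, 0.2041]
tool_rot: [-3.141, 0.001, 1.813]
contact_force: [0.2, -0.1, -2.0]
opening: 0.0217
grip_force: 45.0
```

Emit:
move_arm(
  motion=[
    [-0.15, 0, 0.3, 0, 0, 0],
    [-0.26, 0, 0.6, 0, 0, 0],
    [-0.26, 0, 1, 0, 0, 0],
    [-0.26, 0, 1, 0, 0, 0],
  ],
)

```text
time: 12.42
tool_pos: [0.5865, -0.1783, 0.1013]
tool_rot: [-3.136, -0.005, 1.818]
contact_force: [-0.2, -0.0, -0.6]
opening: 0.0214
grip_force: 45.0
```

Emit:
move_arm(
  motion=[
    [0, 0, 0.2, 0, 0, 0],
    [0, 0, 0.4, 0, 0, 0],
    [0, 0, 0.6, 0, 0, 0],
    [0, 0, 0.7, 0, 0, 0],
    [0, 0, 0.7, 0, 0, 0],
    [0, 0, 0.7, 0, 0, 0],
  ],
)

```text
time: 13.18
tool_pos: [0.5895, -0.1793, 0.0359]
tool_rot: [3.14, 0.001, 1.819]
contact_force: [0.8, 0.1, -1.1]
opening: 0.0212
grip_force: 45.0
```

```bash
cat >> h.py <<'E'
def jig(s):
    a=1.8175; D=np.array([np.cos(a),np.sin(a)]); N=np.array([-D[1],D[0]]); d=s['tool_pos'][:2]-np.array([.521,.0782])
    f=s['contact_force'][:2]
    print('t',round(s['time'],2),'tip x',round(d@D+.155,5),'nose y',round(d@N+.0008,5),'under z',round(s['tool_pos'][2]-.0046,4),'yaw-jig',round(s['tool_rot'][2]-a,4),'F',(f@D).round(2),(f@N).round(2),round(s['contact_force'][2],2))
E
python3 - <<'E'
from h import *
jig(robot.observe()); print(robot.observe()['qpos'])
E
```

```text
t 13.18 tip x -0.11147 nose y -0.00274 under z 0.0313 yaw-jig 0.0013 F -0.12 -0.77 -1.06
[-4.19705952e-01  6.69236392e-01  1.46257128e+00  1.46475110e-04
  1.00772279e+00 -6.67834135e-01]
```

Emit:
move_arm(
  motion=[
    [0, -0.012, 0.05, 0, 0, 0],
    [0, -0.012, 0.095, 0, 0, 0],
    [0, -0.012, 0.095, 0, 0, 0],
    [0, -0.012, 0.095, 0, 0, 0],
  ],
)

```text
time: 13.68
tool_pos: [0.5876, -0.1793, 0.0251]
tool_rot: [3.142, -0.0, 1.819]
contact_force: [-0.4, 0.5, -1.9]
opening: 0.0216
grip_force: 45.0
```

```bash
cat >> h.py <<'E'
def favg(n=6):
    F=[];a=1.8175;D=np.array([np.cos(a),np.sin(a)]);X=[]
    for i in range(n):
        s=robot.observe(); F.append([s['contact_force'][:2]@D,s['contact_force'][2]]); X.append((s['tool_pos'][:2]-np.array([.521,.0782]))@D+.155)
        robot.read_camera('top')
    jig(robot.observe()); print('Fx',np.round([f[0] for f in F],2),'mean',np.mean(F,0).round(2),'tip',np.mean(X).round(5),'grip',robot.observe()['grip_force'])
E
python3 - <<'E'
from h import *
favg(4)
E
```

```text
t 13.88 tip x -0.11101 nose y -0.00089 under z 0.0206 yaw-jig 0.0014 F -0.52 -0.14 -1.4
Fx [ 0.56 -0.19 -0.21 -0.73] mean [-0.14 -1.09] tip -0.11102 grip 44.97579038143158
```

Emit:
move_arm(
  motion=[
    [0, 0.006, -0.012, 0, 0, 0],
    [0.04, 0.006, -0.012, 0, 0, 0],
    [0.08, 0.006, -0.012, 0, 0, 0],
    [0.12, 0.006, -0.012, 0, 0, 0],
    [0.15, 0.006, -0.012, 0, 0, 0],
    [0.18, 0.006, -0.012, 0, 0, 0],
    [0.22, 0.006, -0.012, 0, 0, 0],
    [0.26, 0.006, -0.012, 0, 0, 0],
    [0.26, 0.006, -0.012, 0, 0, 0],
  ],
)

```text
time: 15.0
tool_pos: [0.5816, -0.1536, 0.0263]
tool_rot: [-3.142, -0.0, 1.819]
contact_force: [0.3, -0.0, -2.1]
opening: 0.0214
grip_force: 45.0
```

```bash
python3 - <<'E'
from h import *
favg(3)
c=cam('wrist'); v,u=np.mgrid[0:400,0:640]; d=rays(c,np.c_[u.ravel(),v.ravel()]); P=(d*c['range_z'].ravel()[:,None])@c['T'][:3,:3].T+c['T'][:3,3]
a=1.8175; D=np.array([np.cos(a),np.sin(a)]); N=np.array([-D[1],D[0]])
t=cam('top'); u0,v0=260,150; im=t['image'][150:260,215:345,::-1]; cv2.imwrite('pics/t2.png',cv2.resize(im,None,fx=6,fy=5,interpolation=cv2.INTER_CUBIC))
E
```

```text
t 15.15 tip x -0.08501 nose y -0.00144 under z 0.0217 yaw-jig 0.0014 F 0.32 -0.12 -2.61
Fx [-0.09 -0.9  -0.17] mean [-0.38 -1.49] tip -0.08479 grip 44.97594237327576
```

View pics/t2.png

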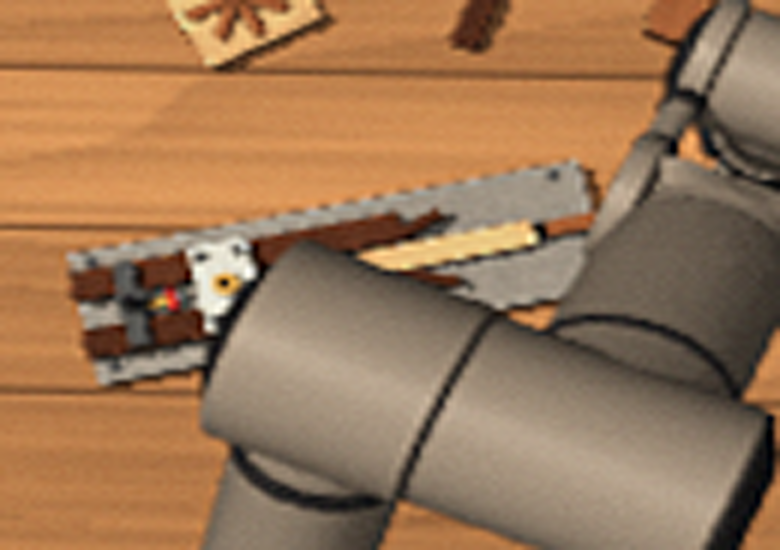

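Top view: the black rubber tip is at (540,235), right behind the pale slat's tail and in line with it. The red pad is visible at (170,298), which w1 puts at about jig x = 164 mm. I feed on.

Emit:
move_arm(
  motion=[
    [0.04, 0, 0, 0, 0, 0],
    [0.09, 0, 0, 0, 0, 0],
    [0.14, 0, 0, 0, 0, 0],
    [0.19, 0, 0, 0, 0, 0],
    [0.24, 0, 0, 0, 0, 0],
    [0.29, 0, 0, 0, 0, 0],
    [0.34, 0, 0, 0, 0, 0],
    [0.38, 0, 0, 0, 0, 0],
    [0.42, 0, 0, 0, 0, 0],
    [0.45, 0, 0, 0, 0, 0],
  ],
)

```text
time: 16.5
tool_pos: [0.5706, -0.1101, 0.0263]
tool_rot: [3.141, -0.0, 1.819]
contact_force: [0.7, -0.1, -1.3]
opening: 0.0215
grip_force: 45.0
```

```bash
python3 - <<'E'
from h import *
favg(2)
E
```

```text
t 16.6 tip x -0.03963 nose y -0.00133 under z 0.0217 yaw-jig 0.0017 F 0.44 -0.04 -1.02
Fx [-0.27  0.54] mean [ 0.13 -1.43] tip -0.03956 grip 44.97585475444794
```

Emit:
move_arm(
  motion=[
    [0.03, 0, 0, 0, 0, 0],
    [0.06, 0, 0, 0, 0, 0],
    [0.09, 0, 0, 0, 0, 0],
    [0.12, 0, 0, 0, 0, 0],
    [0.15, 0, 0, 0, 0, 0],
    [0.18, 0, 0, 0, 0, 0],
    [0.21, 0, 0, 0, 0, 0],
    [0.24, 0, 0, 0, 0, 0],
    [0.27, 0, 0, 0, 0, 0],
    [0.3, 0, 0, 0, 0, 0],
  ],
)

```text
time: 17.85
tool_pos: [0.5648, -0.0828, 0.0271]
tool_rot: [3.139, 0.003, 1.818]
contact_force: [1.9, -6.0, -0.2]
opening: 0.0216
grip_force: 45.0
```

```bash
python3 - <<'E'
from h import *
favg(3)
E
```

```text
t 18.0 tip x -0.01127 nose y -0.00221 under z 0.0223 yaw-jig 0.0009 F -4.89 -0.79 -0.13
Fx [-6.32 -4.85 -4.85] mean [-5.34 -0.39] tip -0.01146 grip 44.98888850212097
```

Emit:
move_arm(
  motion=[
    [0.03, 0, 0, 0, 0, 0],
    [0.07, 0, 0, 0, 0, 0],
    [0.11, 0, 0, 0, 0, 0],
    [0.15, 0, 0, 0, 0, 0],
    [0.19, 0, 0, 0, 0, 0],
    [0.23, 0, 0, 0, 0, 0],
    [0.27, 0, 0, 0, 0, 0],
    [0.3, 0, 0, 0, 0, 0],
    [0.32, 0, 0, 0, 0, 0],
    [0.34, 0, 0, 0, 0, 0],
    [0.36, 0, 0, 0, 0, 0],
    [0.38, 0, 0, 0, 0, 0],
  ],
)

```text
time: 19.5
tool_pos: [0.5555, -0.0455, 0.027]
tool_rot: [3.139, 0.002, 1.818]
contact_force: [3.6, -5.1, -0.8]
opening: 0.0212
grip_force: 45.0
```

```bash
python3 - <<'E'
from h import *
favg(4)
E
```

```text
t 19.7 tip x 0.02703 nose y -0.00223 under z 0.0222 yaw-jig 0.0007 F -4.71 -1.96 0.45
Fx [-5.83 -4.53 -4.75 -5.14] mean [-5.06 -0.49] tip 0.02692 grip 45.029234290122986
```

Emit:
move_arm(
  motion=[
    [0.01, 0, 0, 0, 0, 0],
    [0.02, 0, 0, 0, 0, 0],
    [0.03, 0, 0, 0, 0, 0],
    [0.04, 0, 0, 0, 0, 0],
  ],
)

```text
time: 20.2
tool_pos: [0.5543, -0.0414, 0.0269]
tool_rot: [3.139, 0.002, 1.818]
contact_force: [2.5, -4.6, -0.8]
opening: 0.0217
grip_force: 45.0
```

```bash
python3 - <<'E'
from h import *
favg(4)
E
```

```text
t 20.4 tip x 0.03105 nose y -0.00222 under z 0.0222 yaw-jig 0.0006 F -4.17 -2.16 -0.58
Fx [-5.08 -5.16 -5.52 -5.12] mean [-5.22 -0.31] tip 0.03102 grip 45.03032863140106
```

Emit:
move_arm(
  motion=[
    [0.01, 0, 0, 0, 0, 0],
    [0.02, 0, 0, 0, 0, 0],
    [0.03, 0, 0, 0, 0, 0],
    [0.04, 0, 0, 0, 0, 0],
    [0.05, 0, 0, 0, 0, 0],
  ],
)

```text
time: 21.02
tool_pos: [0.553, -0.0366, 0.0268]
tool_rot: [3.139, 0.002, 1.818]
contact_force: [2.9, -5.7, -0.7]
opening: 0.0215
grip_force: 45.0
```

```bash
python3 - <<'E'
from h import *
favg(4)
E
```

```text
t 21.23 tip x 0.03606 nose y -0.00221 under z 0.0222 yaw-jig 0.0007 F -5.13 -2.06 -0.67
Fx [-6.26 -5.18 -4.47 -3.76] mean [-4.92 -0.8 ] tip 0.03601 grip 45.03081142902374
```

Emit:
move_arm(
  motion=[
    [0.005, 0, 0, 0, 0, 0],
    [0.01, 0, 0, 0, 0, 0],
    [0.015, 0, 0, 0, 0, 0],
    [0.02, 0, 0, 0, 0, 0],
  ],
)

```text
time: 21.72
tool_pos: [0.5526, -0.0346, 0.0268]
tool_rot: [3.139, 0.002, 1.818]
contact_force: [2.7, -5.1, -0.2]
opening: 0.0221
grip_force: 45.0
```

```bash
python3 - <<'E'
from h import *
favg(4)
E
```

```text
t 21.93 tip x 0.03802 nose y -0.00222 under z 0.0222 yaw-jig 0.0007 F -5.08 -1.75 -0.23
Fx [-5.59 -4.82 -4.7  -4.95] mean [-5.02 -0.54] tip 0.03798 grip 45.02980649471283
```

Emit:
move_arm(
  motion=[
    [0.005, 0, 0, 0, 0, 0],
    [0.01, 0, 0, 0, 0, 0],
    [0.015, 0, 0, 0, 0, 0],
    [0.02, 0, 0, 0, 0, 0],
  ],
)

```text
time: 22.42
tool_pos: [0.5521, -0.0327, 0.0269]
tool_rot: [3.139, 0.002, 1.818]
contact_force: [3.1, -5.0, -0.3]
opening: 0.0213
grip_force: 45.0
```

```bash
python3 - <<'E'
from h import *
favg(4)
E
```

```text
t 22.62 tip x 0.03998 nose y -0.00222 under z 0.0222 yaw-jig 0.0006 F -4.89 -1.21 -0.33
Fx [-5.65 -4.6  -6.06 -5.07] mean [-5.35 -0.15] tip 0.03998 grip 45.029704570770264
```

Emit:
move_arm(
  motion=[
    [0.005, 0, 0, 0, 0, 0],
    [0.01, 0, 0, 0, 0, 0],
    [0.015, 0, 0, 0, 0, 0],
    [0.02, 0, 0, 0, 0, 0],
  ],
)

```text
time: 23.12
tool_pos: [0.5516, -0.0308, 0.0268]
tool_rot: [3.139, 0.002, 1.818]
contact_force: [3.1, -5.2, 0.8]
opening: 0.0211
grip_force: 45.0
```

```bash
python3 - <<'E'
from h import *
favg(4)
E
```

```text
t 23.32 tip x 0.04188 nose y -0.00225 under z 0.0223 yaw-jig 0.0007 F -5.83 -1.45 -0.04
Fx [-5.82 -5.68 -6.38 -6.04] mean [-5.98  0.06] tip 0.04188 grip 45.02724051475525
```

Emit:
move_arm(
  motion=[
    [0.005, 0, 0, 0, 0, 0],
    [0.01, 0, 0, 0, 0, 0],
    [0.01, 0, 0, 0, 0, 0],
  ],
)

```text
time: 23.7
tool_pos: [0.5514, -0.0299, 0.0269]
tool_rot: [3.139, 0.002, 1.818]
contact_force: [2.7, -5.0, -0.0]
opening: 0.0212
grip_force: 45.0
```

```bash
python3 - <<'E'
from h import *
favg(4)
E
```

```text
t 23.9 tip x 0.04283 nose y -0.00227 under z 0.0223 yaw-jig 0.0007 F -5.16 -2.6 0.4
Fx [-5.51 -5.71 -5.64 -6.79] mean [-5.91 -0.38] tip 0.04282 grip 45.02588868141174
```

Emit:
move_arm(
  motion=[
    [0.005, 0, 0, 0, 0, 0],
    [0.01, 0, 0, 0, 0, 0],
    [0.01, 0, 0, 0, 0, 0],
  ],
)

```text
time: 24.28
tool_pos: [0.5512, -0.0289, 0.0269]
tool_rot: [3.139, 0.002, 1.818]
contact_force: [2.5, -5.0, 0.3]
opening: 0.0212
grip_force: 45.0
```

```bash
python3 - <<'E'
from h import *
favg(4)
E
```

```text
t 24.48 tip x 0.04378 nose y -0.00229 under z 0.0223 yaw-jig 0.0007 F -5.69 -2.05 -0.54
Fx [-5.41 -5.81 -6.49 -4.41] mean [-5.53  0.3 ] tip 0.04379 grip 45.02545416355133
```

The pin seems to have been felt near tip x = 41 mm (5.1 to 5.9 N), so the pad is imminent. Half-millimetre steps now.

Emit:
move_arm(
  motion=[
    [0.005, 0, 0, 0, 0, 0],
    [0.005, 0, 0, 0, 0, 0],
  ],
)

```text
time: 24.72
tool_pos: [0.551, -0.0284, 0.0269]
tool_rot: [3.139, 0.002, 1.818]
contact_force: [3.8, -4.6, -0.6]
opening: 0.0214
grip_force: 45.0
```

```bash
python3 - <<'E'
from h import *
favg(4)
E
```

```text
t 24.93 tip x 0.04426 nose y -0.00227 under z 0.0223 yaw-jig 0.0007 F -4.95 -1.75 -0.13
Fx [-5.41 -6.07 -5.37 -6.03] mean [-5.72 -0.26] tip 0.04429 grip 45.025150179862976
```

Emit:
move_arm(
  motion=[
    [0.005, 0, 0, 0, 0, 0],
    [0.005, 0, 0, 0, 0, 0],
  ],
)

```text
time: 25.18
tool_pos: [0.5509, -0.028, 0.0269]
tool_rot: [3.139, 0.002, 1.818]
contact_force: [3.3, -5.8, 0.1]
opening: 0.0215
grip_force: 45.0
```

```bash
python3 - <<'E'
from h import *
favg(4)
E
```

```text
t 25.38 tip x 0.0447 nose y -0.00231 under z 0.0223 yaw-jig 0.0007 F -5.98 -1.89 -0.68
Fx [-6.47 -4.89 -6.17 -5.78] mean [-5.83 -0.08] tip 0.0447 grip 45.023362040519714
```

Emit:
move_arm(
  motion=[
    [0.005, 0, 0, 0, 0, 0],
    [0.005, 0, 0, 0, 0, 0],
  ],
)

```text
time: 25.62
tool_pos: [0.5511, -0.0279, 0.027]
tool_rot: [3.138, 0.003, 1.818]
contact_force: [3.6, -7.1, -0.1]
opening: 0.0215
grip_force: 45.0
```

```bash
python3 - <<'E'
from h import *
favg(4)
E
```

```text
t 25.82 tip x 0.0448 nose y -0.00243 under z 0.0224 yaw-jig 0.0009 F -8.18 -1.9 -0.64
Fx [-7.79 -8.51 -6.95 -7.56] mean [-7.71  0.11] tip 0.04479 grip 45.01544415950775
```

Emit:
move_arm(
  motion=[
    [0.005, 0, 0, 0, 0, 0],
    [0.008, 0, 0, 0, 0, 0],
    [0.008, 0, 0, 0, 0, 0],
  ],
)

```text
time: 26.2
tool_pos: [0.5512, -0.0277, 0.0272]
tool_rot: [3.138, 0.004, 1.819]
contact_force: [3.7, -8.4, 1.0]
opening: 0.0217
grip_force: 45.0
```

```bash
python3 - <<'E'
from h import *
favg(6)
E
```

```text
t 26.5 tip x 0.04495 nose y -0.00264 under z 0.0226 yaw-jig 0.0009 F -8.67 -1.5 1.2
Fx [ -9.03  -9.61  -9.71 -10.61  -9.59  -9.44] mean [-9.66  0.63] tip 0.04494 grip 45.00441491603851
```

Emit:
move_arm(
  motion=[
    [0.005, 0, 0, 0, 0, 0],
    [0.01, 0, 0, 0, 0, 0],
    [0.014, 0, 0, 0, 0, 0],
    [0.014, 0, 0, 0, 0, 0],
  ],
)

```text
time: 27.0
tool_pos: [0.5515, -0.0273, 0.0275]
tool_rot: [3.137, 0.005, 1.819]
contact_force: [4.3, -12.3, 0.9]
opening: 0.0214
grip_force: 45.0
```

```bash
python3 - <<'E'
from h import *
favg(6)
E
```

```text
t 27.3 tip x 0.04523 nose y -0.00296 under z 0.0229 yaw-jig 0.0012 F -13.08 -1.57 1.35
Fx [-13.   -13.82 -13.1  -13.81 -13.47 -13.46] mean [-13.44   1.12] tip 0.04525 grip 44.99052822589874
```

Emit:
move_arm(
  motion=[
    [0.003, 0, 0, 0, 0, 0],
    [0.006, 0, 0, 0, 0, 0],
    [0.006, 0, 0, 0, 0, 0],
    [0.006, 0, 0, 0, 0, 0],
  ],
)

```text
time: 27.8
tool_pos: [0.5516, -0.0271, 0.0277]
tool_rot: [3.137, 0.006, 1.819]
contact_force: [5.5, -15.4, 1.4]
opening: 0.0218
grip_force: 45.0
```

```bash
python3 - <<'E'
from h import *
favg(6)
E
```

```text
t 28.1 tip x 0.04538 nose y -0.00311 under z 0.0231 yaw-jig 0.0013 F -14.61 -1.29 1.37
Fx [-16.29 -14.86 -14.88 -15.68 -15.1  -15.45] mean [-15.38   1.72] tip 0.04537 grip 44.986592531204224
```

Seated: 15.4 N in total, about 10 N beyond the drag, with the pad yielding about 0.65 mm. I draw the stick back out.

Emit:
move_arm(
  motion=[
    [-0.01, 0, 0, 0, 0, 0],
    [-0.02, 0, 0, 0, 0, 0],
    [-0.035, 0, 0, 0, 0, 0],
    [-0.06, 0, 0, 0, 0, 0],
    [-0.1, 0, 0, 0, 0, 0],
    [-0.18, 0, 0, 0, 0, 0],
    [-0.3, 0, 0, 0, 0, 0],
    [-0.42, 0, 0, 0, 0, 0],
    [-0.56, 0, 0, 0, 0, 0],
    [-0.7, 0, 0, 0, 0, 0],
    [-0.85, 0, 0, 0, 0, 0],
    [-1, 0, 0, 0, 0, 0],
  ],
)

```text
time: 29.6
tool_pos: [0.5736, -0.1218, 0.0263]
tool_rot: [3.141, -0.0, 1.819]
contact_force: [0.1, -1.2, -0.8]
opening: 0.0216
grip_force: 45.0
```

Emit:
move_arm(
  motion=[
    [-0.15, 0, 0, 0, 0, 0],
    [-0.35, 0, 0, 0, 0, 0],
    [-0.6, 0, 0, 0, 0, 0],
    [-0.85, 0, 0, 0, 0, 0],
    [-1, 0, 0, 0, 0, 0],
    [-1, 0, -0.2, 0, 0, 0],
    [-1, 0, -0.6, 0, 0, 0],
    [-1, 0, -0.9, 0, 0, 0],
    [-1, 0, -0.9, 0, 0, 0],
  ],
)

```text
time: 30.72
tool_pos: [0.5994, -0.2185, 0.1189]
tool_rot: [3.137, 0.003, 1.819]
contact_force: [-0.7, -0.9, -1.6]
opening: 0.0215
grip_force: 45.0
```

```bash
python3 - <<'E'
from h import *
favg(1); s=robot.observe(); print(s['tool_pos'],s['tool_rot'])
t=cam('top'); im=t['image'][120:300,215:475,::-1]; cv2.imwrite('pics/t3.png',cv2.resize(im,None,fx=3,fy=3,interpolation=cv2.INTER_CUBIC)); np.save('t3.npy',t,allow_pickle=True)
E
```

```text
t 30.77 tip x -0.15098 nose y -0.00175 under z 0.1122 yaw-jig 0.0015 F -0.47 -0.17 -1.73
Fx [-0.66] mean [-0.66 -1.61] tip -0.15184 grip 44.97579574584961
[ 0.59819686 -0.21789606  0.11684683] [3.14030877e+00 9.40095650e-04 1.81902524e+00]
```

View pics/t3.png

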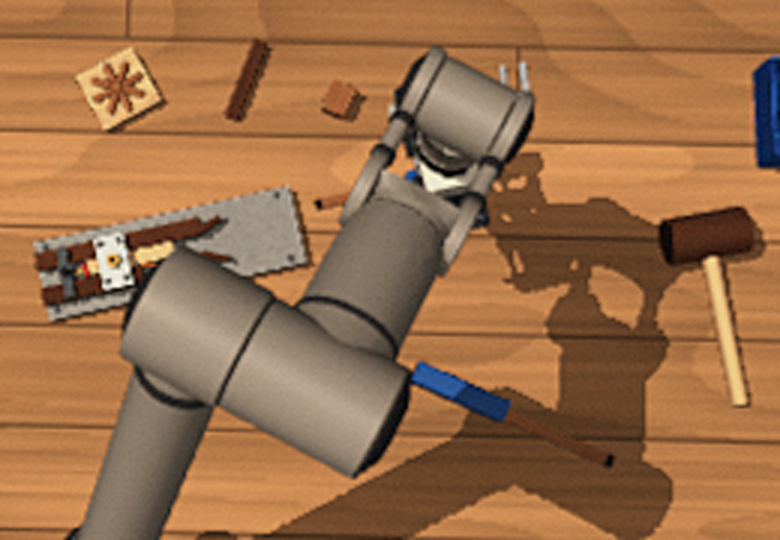

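Top view: the slat (150,252) is now under the bridge towards the stop, and the stick is out with its tip at (320,205). Bystanders look untouched: rosette, spare slat, offcut, caliper, mallet. The bench around (0.58,-0.30) is open, so I lay the stick there.

Emit:
move_arm(
  motion=[
    [-0.3, -0.15, 0, 0, 0, 0],
    [-0.6, -0.3, 0, 0, 0, 0],
    [-0.8, -0.4, 0, 0, 0, 0],
    [-0.8, -0.4, 0.3, 0, 0, 0],
    [-0.8, -0.4, 0.6, 0, 0, 0],
    [-0.8, -0.4, 0.85, 0, 0, 0],
    [-0.8, -0.4, 1, 0, 0, 0],
    [-0.8, -0.4, 1, 0, 0, 0],
    [-0.8, -0.4, 1, 0, 0, 0],
  ],
)

```text
time: 31.95
tool_pos: [0.5794, -0.3054, 0.0172]
tool_rot: [3.14, 0.001, 1.819]
contact_force: [0.2, -0.4, -0.7]
opening: 0.021
grip_force: 45.0
```

```bash
python3 - <<'E'
from h import *
favg(2); s=robot.observe(); print(s['tool_pos'],s['tool_rot'])
E
```

```text
t 32.05 tip x -0.23129 nose y 0.03782 under z 0.0129 yaw-jig 0.0015 F -0.72 0.5 -0.18
Fx [-0.44 -0.08] mean [-0.26 -0.7 ] tip -0.23126 grip 44.97571885585785
[ 0.57943332 -0.30543446  0.01754419] [3.14008534e+00 1.52966893e-03 1.81895315e+00]
```

Emit:
move_arm(
  motion=[
    [0, 0, 0.04, 0, 0, 0],
    [0, 0, 0.08, 0, 0, 0],
    [0, 0, 0.11, 0, 0, 0],
    [0, 0, 0.125, 0, 0, 0],
    [0, 0, 0.125, 0, 0, 0],
  ],
)

```text
time: 32.67
tool_pos: [0.5786, -0.3049, 0.0046]
tool_rot: [-3.141, -0.0, 1.819]
contact_force: [-2.9, 1.0, 5.8]
opening: 0.0218
grip_force: 45.0
```

```bash
python3 - <<'E'
from h import *
favg(3)
E
```

```text
t 32.83 tip x -0.23063 nose y 0.03849 under z -0.0 yaw-jig 0.0015 F 1.57 2.08 4.76
Fx [1.7  2.24 1.79] mean [1.91 5.64] tip -0.23059 grip 44.987003803253174
```

On the bench with about 6 N of contact. I release with a partial opening, since the caliper is not far away, then lift straight up.

Emit:
move_arm(
  motion=[
    [0, 0, 0, 0, 0, 0],
    [0, 0, 0, 0, 0, 0],
    [0, 0, 0, 0, 0, 0],
    [0, 0, 0, 0, 0, 0],
    [0, 0, 0, 0, 0, 0],
    [0, 0, 0, 0, 0, 0],
  ],
  fingers=0.1,
)

```text
time: 33.58
tool_pos: [0.5787, -0.305, 0.0038]
tool_rot: [3.142, -0.0, 1.819]
contact_force: [-0.3, 1.1, -1.2]
opening: 0.0503
grip_force: 0.0
```

Emit:
move_arm(
  motion=[
    [0, 0, -0.1, 0, 0, 0],
    [0, 0, -0.3, 0, 0, 0],
    [0, 0, -0.6, 0, 0, 0],
    [0, 0, -1, 0, 0, 0],
    [0, 0, -1, 0, 0, 0],
  ],
)

```text
time: 34.2
tool_pos: [0.5808, -0.3064, 0.1086]
tool_rot: [3.136, 0.006, 1.819]
contact_force: [1.5, 0.5, -0.1]
opening: 0.0505
grip_force: 0.0
```

Emit:
move_arm(
  motion=[
    [0.2, 0, -0.3, 0, 0, 0],
    [0.5, 0, -0.6, 0, 0, 0],
    [0.9, 0.1, -1, 0, 0, 0],
    [1, 0.1, -1, 0, 0, 0],
  ],
)

```text
time: 34.7
tool_pos: [0.5653, -0.2041, 0.2073]
tool_rot: [3.137, 0.004, 1.821]
contact_force: [-0.3, -0.6, -0.5]
opening: 0.0506
grip_force: 0.0
```

Emit:
move_arm(
  motion=[
    [0.3, 0.2, 0, 0, 0, 0],
    [0.7, 0.5, 0, 0, 0, 0],
    [1, 0.5, 0, 0, 0, 0],
    [1, 0.5, 0, 0, 0, 0],
  ],
)

```text
time: 35.2
tool_pos: [0.587, -0.0946, 0.2026]
tool_rot: [-3.14, -0.001, 1.822]
contact_force: [0.8, -0.8, -0.7]
opening: 0.0503
grip_force: 0.0
```

Emit:
move_arm(
  motion=[
    [0.3, 0, 0, 0, 0, 0],
    [0.7, 0, 0, 0, 0, 0],
    [1, 0, 0, 0, 0, 0],
    [1, 0, 0, 0, 0, 0],
  ],
)

```text
time: 35.7
tool_pos: [0.5628, 0.0009, 0.2033]
tool_rot: [-3.141, -0.0, 1.82]
contact_force: [0.4, -0.7, 0.3]
opening: 0.0506
grip_force: 0.0
```

```bash
python3 - <<'E'
from h import *
s=robot.observe(); print(s['tool_pos'])
c=cam('wrist'); t=cam('top'); 
o=np.zeros((580,800,3),np.uint8); w=c['image'][:235,100:600,::-1]; o[:282,:600]=cv2.resize(w,(600,282)); im=t['image'][130:275,215:415,::-1]; o[290:580,:400]=cv2.resize(im,(400,290),interpolation=cv2.INTER_CUBIC); sc=robot.read_camera('scene')['image'][120:265,190:390,::-1]; o[290:580,400:]=cv2.resize(sc,(400,290),interpolation=cv2.INTER_CUBIC)
cv2.imwrite('pics/f.png',o)
v,u=np.mgrid[0:400,0:640]; d=rays(c,np.c_[u.ravel(),v.ravel()]); P=(d*c['range_z'].ravel()[:,None])@c['T'][:3,:3].T+c['T'][:3,3]
a=1.8175; D=np.array([np.cos(a),np.sin(a)]); N=np.array([-D[1],D[0]]); q=np.c_[(P[:,:2]-[.521,.0782])@D,(P[:,:2]-[.521,.0782])@N,P[:,2]]
im=c['image'].reshape(-1,3).astype(int)
k=(v.ravel()<225)&(abs(q[:,1]+.002)<.008)&(abs(q[:,2]-.034)<.003)&(im[:,0]>150)&(im[:,1]>110); print('slat x',np.percentile(q[k,0],[1,99]) if k.sum() else None,k.sum())
k=(abs(q[:,1])<.012)&(im[:,0]>150)&(im[:,1]<70)&(im[:,2]<70)&(abs(q[:,0]-.17)<.03); print('red',np.percentile(q[k,0],[2,98]) if k.sum() else None,k.sum())
E
```

```text
[0.56278099 0.000903   0.20331404]
slat x [0.04349992 0.07064005] 607
red None 0
```

View pics/f.png

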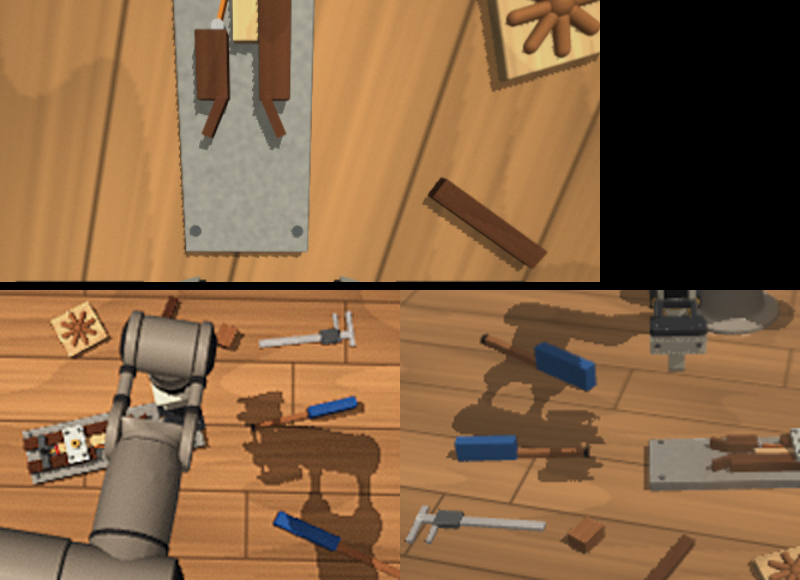

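The final views show the stick lying flat and upright on open bench (scene crop: handle 485,447, nose to 590,453), well clear of the jig. The slat's tail is in the channel at (245,40) and the bystanders are in place. I check the slat and pad gap numerically from above the stop.

Emit:
move_arm(
  motion=[
    [0.3, 0, 0, 0, 0, 0],
    [0.7, 0, 0, 0, 0, 0],
    [1, 0, 0, 0, 0, 0],
    [1, 0, 0, 0, 0, 0],
  ],
)

```text
time: 36.35
tool_pos: [0.5387, 0.0977, 0.2037]
tool_rot: [-3.142, 0.0, 1.82]
contact_force: [-0.8, -0.2, -0.1]
opening: 0.0505
grip_force: 0.0
```

Emit:
move_arm(
  motion=[
    [0.2, 0, 0, 0, 0, 0],
    [0.5, 0, 0, 0, 0, 0],
    [0.5, 0, 0, 0, 0, 0],
    [0.5, 0, 0, 0, 0, 0],
  ],
)

```text
time: 36.85
tool_pos: [0.5267, 0.1453, 0.2038]
tool_rot: [3.142, 0.0, 1.818]
contact_force: [-0.1, 0.1, -0.7]
opening: 0.0504
grip_force: 0.0
```

```bash
python3 - <<'E'
from h import *
c=cam('wrist')
v,u=np.mgrid[0:400,0:640]; d=rays(c,np.c_[u.ravel(),v.ravel()]); P=(d*c['range_z'].ravel()[:,None])@c['T'][:3,:3].T+c['T'][:3,3]
a=1.8175; D=np.array([np.cos(a),np.sin(a)]); N=np.array([-D[1],D[0]]); q=np.c_[(P[:,:2]-[.521,.0782])@D,(P[:,:2]-[.521,.0782])@N,P[:,2]]
im=c['image'].reshape(-1,3).astype(int); b=(v.ravel()<225)
for y in(-.006,-.002,.003):
  for x0 in np.arange(.138,.19,.002):
    k=b&(abs(q[:,0]-x0)<.001)&(abs(q[:,1]-y)<.002)
    if k.sum(): print(y,round(x0,3),k.sum(),np.median(q[k,2]).round(4),np.median(im[k],0).astype(int).tolist())
E
```

```text
-0.006 0.138 10 0.0522 [220, 223, 209]
-0.006 0.14 15 0.0518 [218, 222, 206]
-0.006 0.142 10 0.0518 [218, 222, 208]
-0.006 0.144 10 0.0519 [222, 226, 213]
-0.006 0.146 10 0.0426 [223, 201, 151]
-0.006 0.148 9 0.0337 [229, 187, 122]
-0.006 0.15 8 0.0336 [228, 186, 120]
-0.006 0.152 8 0.0337 [228, 185, 120]
-0.006 0.154 10 0.034 [227, 184, 119]
-0.006 0.156 10 0.0336 [228, 185, 119]
-0.006 0.158 8 0.0337 [226, 184, 121]
-0.006 0.16 8 0.0336 [226, 183, 120]
-0.006 0.162 12 0.0338 [144, 114, 75]
-0.006 0.164 8 0.0374 [160, 28, 24]
-0.006 0.166 12 0.0382 [228, 52, 45]
-0.006 0.168 4 0.0374 [228, 52, 43]
-0.006 0.17 6 0.0216 [101, 98, 88]
-0.006 0.172 11 0.0208 [98, 95, 86]
-0.006 0.174 11 0.02 [95, 93, 84]
-0.006 0.176 13 0.0197 [93, 93, 84]
-0.006 0.178 10 0.02 [95, 93, 86]
-0.006 0.18 10 0.0201 [96, 95, 86]
-0.006 0.182 28 0.0367 [43, 41, 37]
-0.006 0.184 14 0.0443 [53, 56, 55]
-0.006 0.186 12 0.0481 [88, 91, 89]
-0.006 0.188 16 0.0518 [45, 44, 45]
-0.002 0.138 8 0.052 [220, 223, 209]
-0.002 0.14 12 0.0519 [219, 223, 207]
-0.002 0.142 8 0.0519 [218, 223, 208]
-0.002 0.144 8 0.052 [222, 
[... 1059 characters left out ...]
.0338 [230, 207, 135]
0.003 0.152 9 0.0338 [230, 209, 137]
0.003 0.154 12 0.0337 [229, 207, 134]
0.003 0.156 8 0.034 [230, 208, 136]
0.003 0.158 9 0.0339 [230, 206, 135]
0.003 0.16 9 0.0345 [230, 208, 134]
0.003 0.162 14 0.0337 [159, 126, 82]
0.003 0.164 10 0.0371 [124, 29, 26]
0.003 0.166 11 0.0379 [229, 48, 42]
0.003 0.168 5 0.0374 [228, 51, 41]
0.003 0.17 9 0.0328 [184, 144, 67]
0.003 0.172 9 0.0314 [146, 123, 63]
0.003 0.174 8 0.0318 [132, 113, 72]
0.003 0.176 9 0.0316 [131, 103, 49]
0.003 0.178 7 0.0316 [120, 96, 48]
0.003 0.18 6 0.032 [122, 96, 47]
0.003 0.182 23 0.0411 [42, 43, 42]
0.003 0.184 13 0.0448 [44, 48, 46]
0.003 0.186 14 0.0491 [41, 40, 42]
0.003 0.188 12 0.0584 [46, 43, 46]
```

The slat's top runs unbroken to the red pad at jig x of about 163 mm, with no floor showing between them. The arm is clear of everything, so I hand in.

```bash
python3 -c "
from cell import robot
print(robot.hand_in())"
```

```text
the job is handed in; nothing more can be done
None
```

The job is handed in: the slat was seated against the red pad at about 10 N beyond the drag and still touches it, and the stick lies flat, right way up, on open bench clear of the jig, with the bystanders in place in the last camera views.

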